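# Feed one amber glass blank from a stack magazine

## Task

Feed one amber (orange) blank from the magazine that holds the amber glass: push its black slide fully in, so that the lowest blank drops into the catch pocket at the far end, then bring the slide fully back so that the rest of the stack comes down onto the magazine floor. Work it by the slide only, without touching any blank, and leave the green magazine, the hammer and the tumbler alone.

Things in the scene. Friction and masses are not known exactly. Their poses are not given: they have to be found in the camera images.
- amber_mag: aluminium hand magazine fixed to the table, with a stack of four amber (orange) glass blanks. Origin on the table under the stack's middle; +x is the way blanks leave (within 25 degrees of straight away from the robot), z up. Base 290 x 96 x 6 mm (x -159 to +131). Corner angles (outside x +-34, y +-38, to z 86 mm) hold the stack on a floor at z 20 mm. The front gate, 17 mm high, passes only the lowest blank
- amber_pocket (a point): middle of the floor of the amber (orange) magazine's catch pocket, at x +76, z 6 mm in the magazine's frame. The stack's floor (z 20 mm) ends at x +38; the pocket lies beyond, inside 76 mm long (x +38 to +114), 72 mm wide, walls to z 28 mm
- amber_slide (a joint): push slide of the amber (orange) magazine, m along its +x: 0 = fully back (home), 0.084 = fully in (stop). Its tongue, 34 x 9.5 mm, front edge at x -40 mm when home, pushes out the lowest blank and carries those above. Fully in, the blank drops into the pocket; the next one comes down once the slide is within 8 mm of home. Friction a few N, no spring: it stays where left
- amber_grip (a point): middle of the top edge of the amber (orange) slide's black upright grip plate, moving with it; x -138, z 127 mm in the magazine's frame when home. Plate 14 mm thick along x, 38 mm wide, z 93 to 127, on a 12 x 26 mm neck; push it from either side or pinch it from above. Fully in, its face stops 13 mm behind the corner angles, 41 mm higher than them
- amber1: opaque amber (orange) glass blank, flat plate 56 x 64 x 12 mm, lowest in the amber (orange) magazine's stack at the start; origin in the middle of its underside, axes as the magazine's. Slides easily on metal and glass (friction about 0.3)
- amber2: opaque amber (orange) glass blank, flat plate 56 x 64 x 12 mm, second in the amber (orange) magazine's stack at the start; origin in the middle of its underside, axes as the magazine's. Slides easily on metal and glass (friction about 0.3)
- amber3: opaque amber (orange) glass blank, flat plate 56 x 64 x 12 mm, third in the amber (orange) magazine's stack at the start; origin in the middle of its underside, axes as the magazine's. Slides easily on metal and glass (friction about 0.3)
- amber4: opaque amber (orange) glass blank, flat plate 56 x 64 x 12 mm, top in the amber (orange) magazine's stack at the start; origin in the middle of its underside, axes as the magazine's. Slides easily on metal and glass (friction about 0.3)
- green_mag: aluminium hand magazine fixed to the table, with a stack of four green glass blanks. Origin on the table under the stack's middle; +x is the way blanks leave (within 25 degrees of straight away from the robot), z up. Base 290 x 96 x 6 mm (x -159 to +131). Corner angles (outside x +-34, y +-38, to z 86 mm) hold the stack on a floor at z 20 mm. The front gate, 17 mm high, passes only the lowest blank
- green_pocket (a point): middle of the floor of the green magazine's catch pocket, at x +76, z 6 mm in the magazine's frame. The stack's floor (z 20 mm) ends at x +38; the pocket lies beyond, inside 76 mm long (x +38 to +114), 72 mm wide, walls to z 28 mm
- green_slide (a joint): push slide of the green magazine, m along its +x: 0 = fully back (home), 0.084 = fully in (stop). Its tongue, 34 x 9.5 mm, front edge at x -40 mm when home, pushes out the lowest blank and carries those above. Fully in, the blank drops into the pocket; the next one comes down once the slide is within 8 mm of home. Friction a few N, no spring: it stays where left
- green_grip (a point): middle of the top edge of the green slide's black upright grip plate, moving with it; x -138, z 127 mm in the magazine's frame when home. Plate 14 mm thick along x, 38 mm wide, z 93 to 127, on a 12 x 26 mm neck; push it from either side or pinch it from above. Fully in, its face stops 13 mm behind the corner angles, 41 mm higher than them
- green1: opaque green glass blank, flat plate 56 x 64 x 12 mm, lowest in the green magazine's stack at the start; origin in the middle of its underside, axes as the magazine's. Slides easily on metal and glass (friction about 0.3)
- green2: opaque green glass blank, flat plate 56 x 64 x 12 mm, second in the green magazine's stack at the start; origin in the middle of its underside, axes as the magazine's. Slides easily on metal and glass (friction about 0.3)
- green3: opaque green glass blank, flat plate 56 x 64 x 12 mm, third in the green magazine's stack at the start; origin in the middle of its underside, axes as the magazine's. Slides easily on metal and glass (friction about 0.3)
- green4: opaque green glass blank, flat plate 56 x 64 x 12 mm, top in the green magazine's stack at the start; origin in the middle of its underside, axes as the magazine's. Slides easily on metal and glass (friction about 0.3)
- tumbler: amber glass tumbler, 62 mm wide, 82 mm tall, standing at the right; origin at the middle of its foot. To be left alone
- hammer: small hammer, 217 mm long, lying at the left, head 89 mm wide; origin at its middle, on the table. To be left alone
Mind the look-alikes: they are no part of the job. Leave any brown look-alike of the amber4 alone.

How it is judged:
By the outcome, as a careful person would: the job done as asked, in the order asked, and still so for the second after the job is handed in, with the robot touching nothing.
It also fails if it takes over 38 s, if anything falls off the work surface, if the arm or the gripper's body presses on something with over 40 N, if the wrist force passes 120 N, or if a joint passes its speed limit or range.

## Robot

A 6-joint arm with a two-finger parallel gripper is mounted at the origin on a cart in front of the work surface, level with it; the furniture and walls round the work are solid. World frame = base frame: x ahead of the robot, y to its left, z up, the work surface at z = 0. Lengths are in m, angles in rad, forces in N, time in s.
With the tool pointing down it reaches from about 0.3 to 0.95 m from the base axis. Payload 3.1 kg.
Tool frame: the origin (TCP) lies where the fingers leave the gripper's body, on its centre line; the fingertips stand 73 mm ahead of it and the grasp point (between the pads) lies 54 mm ahead of it; x points along the fingers, y is the direction in which the jaws open and shut, and the axes are right-handed (so a half turn about x gives the same grasp; the last joint's range is limited). The gripper opens to 85 mm and grips with 20 to 120 N. Pads are 22 mm wide; open, the fingers measure 114 mm over their backs; the gripper's body (76 mm by 85 mm) begins 54 mm behind the grasp point. The pads swing forward as they close: fully open they stand 13 mm farther back than shut.
Start: joints at [1.108, 0.308, 1.634, -0, 1.2, -0.07], TCP at [0.239, 0.577, 0.304] pointing down, gripper open.
Joint ranges: [-3.06, 3.06], [-0.79, 1.96], [0.05, 2.63], [-1.19, 4.34], [0.05, 2.64], [-2.94, 2.94]. Speed limits (rad/s): [2.79, 2.79, 3.14, 3.14, 3.14, 3.14].

## Interface

Orientations are given as a rotation vector (axis times angle).
In Python, from rig import manip gives the robot as it stands.
- The arm moves only by the tool carry_out, never from a script. Its argument "plan" is a list that holds one entry, the list of rows, each a list of 7 numbers: the opening, from 0 (shut) to 1 (fully open), then the shift along the tool's x, y, z in m, then the turn, a rotation vector about the tool's x, y, z in degrees. In form: [[[fingers, tx, ty, tz, ax, ay, az], ...]]. A call has 1 to 20 rows; each row shifts and turns the commanded pose from where the row before left it, along the tool's axes as they then stand; what a row does not reach is not made up. A row lasts 1/8 s, in which the tool goes at most 62.5 mm and 10.7 degrees, less where a joint would pass 70% of its speed; a pose out of reach is approached as far as the arm can. A call with a gripper value outside its range is refused whole. The fingers move at their own pace and stop on an object; "force" is the grip in N (left out, the last holds). Time passes only in rows, so rows that do not move let the fingers close. It gives the time, the measured TCP pose, the force and the opening at its end, in the units of the state.
- manip.get_state(): the state, without advancing time (a new reading comes with each control period).
- manip.capture(name): name is "scene" or "top"; returns the picture (420x560x3 uint8, red, green, blue); there is no depth.
- manip.calibration(name): a dict with "fov_y" (degrees; the focal length in pixels is half the picture's height over the tangent of half this angle, whatever the lens; pixels are square), "cx", "cy" (the principal point, pixels), "xyz" and "rotation" of the camera in the world. Camera axes: x right, y down, z forward; pixel columns grow to the right and rows downward; lengths in m; the calibration is good to about 2 mm. A picture is of the moment at which its call begins. calibration takes no time and is no camera call.
- manip.close_job(): hands the job in, once; it reports no verdict.
The state is a dict: "clock": time; "qpos": joint angles; "joint_velocities": joint speeds; "joint_torque": joint torques, N m; "tcp_pos": TCP position; "orientation": TCP orientation; "contact_force": force on the tool from outside, world axes, zero at the start; "moment": the same for the moment, N m; "finger_gap": finger opening in m.
Only numpy, scipy, OpenCV 4.12 (cv2) and the standard library are available. Lean on these libraries where they do the work, as an engineer would, in place of code of your own. Each camera call takes 0.05 s, during which the arm holds its last target. There are 200 camera calls.

## Working session

There is one attempt and no reset: what is moved stays moved. The work goes in short steps, Python scripts to look and compute and a tool call to move; the robot and the scene stay as the last step left them, time stands still between calls to the robot, and variables do not carry over. Pictures are saved under pics/ and viewed, about 8 in all and at most 12, crops included, and the job is handed in when it is done.

Besides the shell and the picture viewer there is one more tool, called as name([rows], argument=value, ...), one row to a line, values as JSON. carry_out: Moves the arm, as the interface text tells. Its arguments: {"type":"object","properties":{"plan":{"type":"array","items":{"type":"array","items":{"type":"array","items":{"type":"number"}}}},"force":{"type":"number"}},"required":["plan"]}

```bash
mkdir -p pics; ls; python3 - <<'E'
from rig import manip
import cv2
for n in("scene","top"):
    cv2.imwrite(f"pics/{n}0.png",manip.capture(n)[:,:,::-1])
    print(manip.calibration(n))
print(manip.get_state())
E
```

```text
pics
{'fov_y': 43.5402345369321, 'cx': 282.4856628544963, 'cy': 210.68003474913363, 'xyz': array([-0.12424521, -1.05201936,  0.65337814]), 'rotation': array([-1.91922426,  0.58404292, -0.37092538])}
{'fov_y': 51.96112246342281, 'cx': 277.553441599304, 'cy': 206.91799032404444, 'xyz': array([0.31684688, 0.0048813 , 1.35574502]), 'rotation': array([-2.14640392,  2.12896468, -0.19919179])}
{'clock': 0.1, 'qpos': array([ 1.10825505e+00,  3.08933233e-01,  1.63507839e+00, -1.07386487e-06,
        1.19973490e+00, -6.96956049e-02]), 'joint_velocities': array([-0.00210018, -0.00068531, -0.00313915,  0.0009849 , -0.00179821,
       -0.00220142]), 'joint_torque': array([-2.83529389e-04, -4.16409802e+01, -2.77645487e+01, -3.63458946e-05,
        4.03356520e-03, -5.29361898e-06]), 'tcp_pos': array([0.23901123, 0.57683169, 0.30274313]), 'orientation': array([ 0.30656357,  1.54930407, -0.30984569]), 'contact_force': array([-0.70012575,  0.485936  , -0.72631604]), 'moment': array([-0.01931607, -0.00352113,  0.04602222]), 'finger_gap': 0.08526161469120655}
```

View pics/scene0.png

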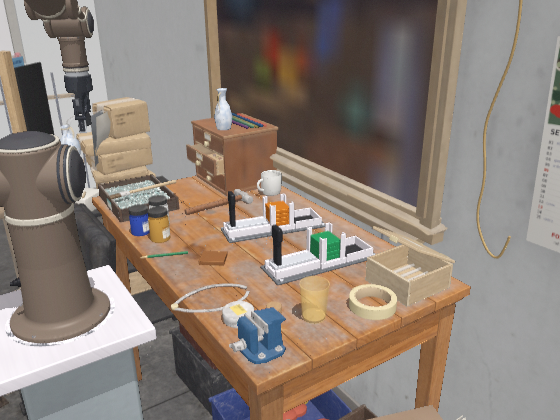

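View pics/top0.png

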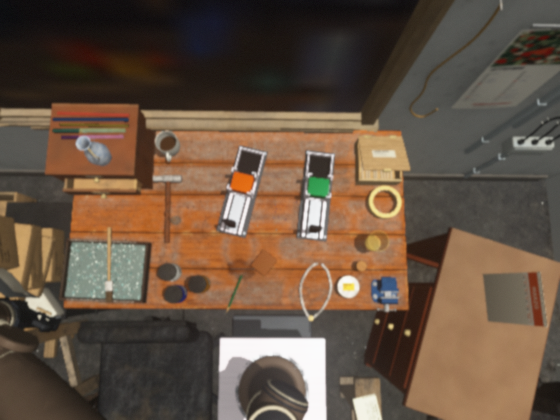

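Top view: the amber magazine has its orange stack at about (242,183), the pocket at (250,160) and the black grip at (232,226). Things that could be mistaken for it are the green magazine (318,187), the brown plates (263,262) and (240,267), and the amber tumbler (374,242). I choose (242,183) because it is the only orange stack inside a magazine. In the scene view the grip is at (232,205).

```bash
cat > h.py <<'E'
import numpy as np,cv2
from rig import manip
from scipy.spatial.transform import Rotation as R
def cam(n):
    c=manip.calibration(n); return c,210/np.tan(np.radians(c["fov_y"])/2),R.from_rotvec(c["rotation"]).as_matrix()
def ray(n,u,v,z):
    c,f,M=cam(n); d=M@[(u-c["cx"])/f,(v-c["cy"])/f,1]; return c["xyz"]+d*(z-c["xyz"][2])/d[2]
def proj(n,p):
    c,f,M=cam(n); q=M.T@(np.asarray(p)-c["xyz"]); return np.array([c["cx"]+f*q[0]/q[2],c["cy"]+f*q[1]/q[2]])
E
python3 - <<'E'
from h import *
t=cv2.imread("pics/top0.png");s=cv2.imread("pics/scene0.png")
for n,i in(("top",t),("scene",s)):
    h=cv2.cvtColor(i,cv2.COLOR_BGR2HSV); 
    m=cv2.inRange(h,(5,215,190),(20,255,255))
    k,l,st,ce=cv2.connectedComponentsWithStats(m)
    for j in range(1,k):
        if st[j,4]>60: print(n,st[j],ce[j])
a=cv2.resize(t[135:245,205:345],None,fx=4,fy=4,interpolation=cv2.INTER_CUBIC)
b=cv2.resize(s[175:290,210:385],None,fx=3.2,fy=3.2,interpolation=cv2.INTER_CUBIC)
a=a[:, :280]; b=b[:,:400]
H=max(a.shape[0],b.shape[0])
pad=lambda x:cv2.copyMakeBorder(x,0,H-x.shape[0],0,0,cv2.BORDER_CONSTANT)
cv2.imwrite("pics/c1.png",np.hstack([pad(a),pad(b)]))
E
```

```text
top [232 173  21  19 307] [241.67752443 181.76547231]
```

View pics/c1.png

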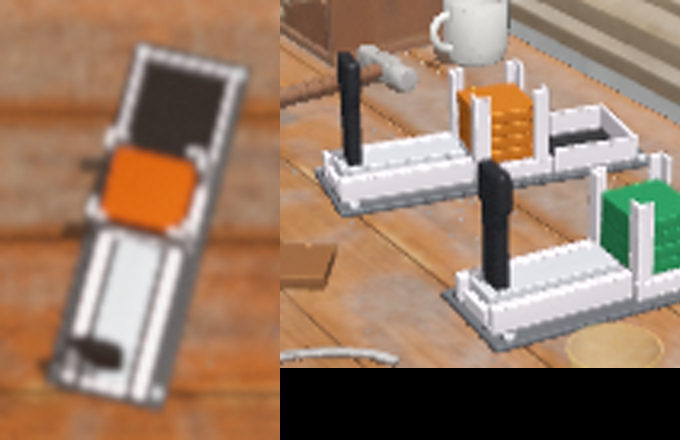

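The crop confirms orange blanks standing in the left magazine. Its black grip is at top px (230,222) and its top edge is at scene px (231,192). Next I measure position and yaw.

```bash
python3 - <<'E'
from h import *
C=[(137,44),(245,68),(163,408),(50,380)]
P=[ray("top",205+x/4-.4,135+y/4-.4,.006)[:2] for x,y in C]
for a,b in((0,3),(1,2),(0,1),(3,2)):
    d=P[a]-P[b]; print("len",np.linalg.norm(d),"ang",np.degrees(np.arctan2(d[1],d[0])))
for p in P: print(p)
S=ray("top",241.68,181.77,.068); print("stack",S)
# grip plate mask
t=cv2.imread("pics/top0.png"); g=cv2.cvtColor(t,cv2.COLOR_BGR2GRAY)
print(g[216:230,216:242])
s=cv2.imread("pics/scene0.png"); g=cv2.cvtColor(s,cv2.COLOR_BGR2GRAY); print(g[186:206,224:242])
for yaw in np.radians([-14,-12,-10,-16]):
    c,si=np.cos(yaw),np.sin(yaw)
    W=lambda x,y,z:[S[0]+c*x-si*y,S[1]+si*x+c*y,z]
    print(np.degrees(yaw),[proj("top",W(*q)).round(1).tolist() for q in((-138,0,.127),) for q in ((-.138,0,.127),(-.159,-.048,0.006),(-.159,.048,.006),(.131,-.048,.006),(.131,.048,.006))],proj("scene",W(-.138,0,.127)))
E
```

```text
len 0.28252967690477737 ang -12.712994614138672
len 0.2842970102366018 ang -12.41312504404859
len 0.09018962600353074 ang 77.65765482373337
len 0.09168325442069476 ang 76.54956412384458
[0.7529915  0.11445491]
[0.73371325 0.02634976]
[0.45606223 0.08746198]
[0.47738813 0.1766305 ]
stack [0.61786815 0.09820523 0.068     ]
[[117 115 111 107 103  99 107 166 229 241 230 176 161 207 229 231 233 232
  233 232 233 234 233 224 186 157]
 [118 114 108  99  98  97 112 168 224 232 206 155 160 210 228 231 232 232
  233 233 233 234 231 215 174 166]
 [119 115 108  97  93  91 104 146 182 187 156 121 149 197 216 222 227 231
  232 232 234 234 230 203 159 176]
 [119 114 106  98  93  84  83 102 114 112  93  85 115 155 174 185 201 215
  225 230 233 235 229 197 159 195]
 [120 113 104  98  92  78  67  68  63  60  57  59  75  95 106 121 145 169
  193 217 231 233 227 193 169 215]
 [121 113 102  97  93  81  80  73  60  52  50  52  56  60  62  71  85 103
  138 188 223 229 216 178 176 228]
 [119 112 101  92  90  92 106 103  76  55  47  48  49  51  52  53  59  64
   89 149 204 221 198 160 181 234]
 [112 104  91 
[... 2024 characters left out ...]

 [ 77  83  77  87  72  31  30  41  46  43  44  96 152 155 159 158 156 154]
 [ 87  88  90 146 119  30  33  41  45  44  46 115 148 151 156 158 159 159]
 [141 143 146 154 127  34  35  38  42  37  43 117 137 143 148 152 156 158]]
-14.0 [[227.7, 222.4], [244.5, 237.9], [215.0, 230.3], [267.8, 151.7], [239.3, 144.5]] [229.04594204 191.35618544]
-12.000000000000002 [[229.3, 222.8], [246.3, 237.8], [216.5, 231.2], [266.6, 150.9], [237.8, 144.7]] [229.51836838 191.97166968]
-10.0 [[230.9, 223.1], [248.2, 237.6], [218.2, 232.1], [265.3, 150.2], [236.3, 144.9]] [230.05374788 192.5817984 ]
-16.0 [[226.1, 222.0], [242.6, 237.9], [213.4, 229.3], [269.0, 152.6], [240.8, 144.4]] [228.63654894 190.73620815]
```

```bash
cat >> h.py <<'E'
YAW=np.radians(-12.5); S=np.array([.6179,.0982])
D=np.array([np.cos(YAW),np.sin(YAW)])
def go(z,slide=0.,off=0.):
    st=manip.get_state(); M=R.from_rotvec(st["orientation"]); p=st["tcp_pos"]
    g=S+D*(-.138+slide+off)
    best=None
    for s in(1,-1):
        y=np.array([*(s*D),0]);x=np.array([0,0,-1.]);T=R.from_matrix(np.c_[x,y,np.cross(x,y)])
        r=(M.inv()*T).as_rotvec(degrees=True)
        if best is None or np.linalg.norm(r)<np.linalg.norm(best[0]): best=(r,T)
    d=np.array([*g,z])-p
    print("target",g,"world shift",d.round(4),"tool shift now",M.inv().apply(d).round(4),"after turn",best[1].inv().apply(d).round(4),"turn",best[0].round(2),"q6",st["qpos"].round(3),"F",st["contact_force"].round(1),st["clock"])
    print("tool axes\n",M.as_matrix().round(3))
E
python3 -c "
from h import *
go(.27)"
```

```text
target [0.48317115 0.12806867] world shift [ 0.2442 -0.4488 -0.0327] tool shift now [ 0.0334 -0.321   0.3974] after turn [0.0327 0.3355 0.3853] turn [79.99  0.08  0.11] q6 [ 1.108  0.309  1.635 -0.     1.2   -0.07 ] F [-0.7  0.5 -0.7] 0.1
tool axes
 [[-0.001  0.383  0.924]
 [-0.002  0.924 -0.383]
 [-1.    -0.002 -0.   ]]
```

carry_out([
  [[1,0,0,0,10,0,0],[1,0,0,0,10,0,0],[1,0,0,0,10,0,0],[1,0,0,0,10,0,0],[1,0,0,0,10,0,0],[1,0,0,0,10,0,0],[1,0,0,0,10,0,0],[1,0,0,0,10,0,0],[1,0.0,0.033,0.038,0,0,0],[1,0.0,0.033,0.038,0,0,0],[1,0.0,0.033,0.038,0,0,0],[1,0.0,0.033,0.038,0,0,0],[1,0.0,0.033,0.038,0,0,0],[1,0.0,0.033,0.038,0,0,0],[1,0.0,0.033,0.038,0,0,0],[1,0.0,0.033,0.038,0,0,0],[1,0.0,0.033,0.038,0,0,0],[1,0.033,0.038,0.043,0,0,0],[0.7,0,0,0,0,0,0],[0.7,0,0,0,0,0,0]],
], force=20)

```text
clock: 2.6
tcp_pos: [0.481, 0.1319, 0.2724]
orientation: [1.368, 1.099, -1.37]
contact_force: [1.3, -0.3, 0.5]
finger_gap: 0.0599
```

```bash
python3 - <<'E'
from h import *
go(.168)
t=manip.capture("top")[:,:,::-1];s=manip.capture("scene")[:,:,::-1]
a=cv2.resize(t[135:245,200:290],None,fx=4,fy=4);b=cv2.resize(s[110:250,180:290],None,fx=4,fy=4)[:440+120]
a=cv2.copyMakeBorder(a,0,b.shape[0]-a.shape[0],0,0,cv2.BORDER_CONSTANT)
cv2.imwrite("pics/c2.png",np.hstack([a,b]))
E
```

```text
target [0.48317115 0.12806867] world shift [ 0.0022 -0.0038 -0.1044] tool shift now [0.1043 0.0031 0.0033] after turn [0.1044 0.0029 0.0033] turn [-0.06 -0.01  0.09] q6 [1.800e-01 9.900e-02 1.954e+00 1.000e-03 1.089e+00 3.990e-01] F [ 1.3 -0.3  0.5] 2.6
tool axes
 [[-0.001  0.976 -0.218]
 [ 0.    -0.218 -0.976]
 [-1.    -0.002 -0.   ]]
```

View pics/c2.png

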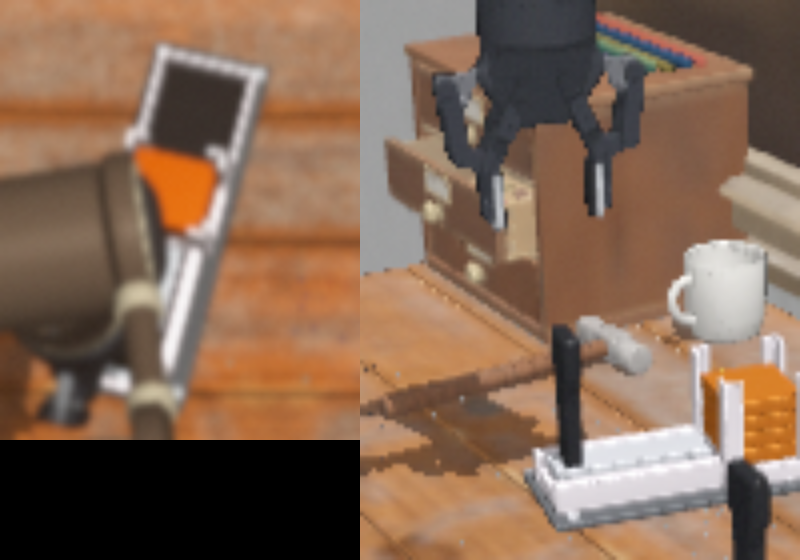

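The scene crop shows the open fingers straddling above the grip: fingertips at crop (498,222) and (598,212), grip top at (565,330). Now I descend.

carry_out([
  [[0.7,0.02,0.003,0.003,0,0,0],[0.7,0.02,0,0,0,0,0],[0.7,0.02,0,0,0,0,0],[0.7,0.015,0,0,0,0,0],[0.7,0.014,0,0,0,0,0],[0.7,0.007,0,0,0,0,0],[0.7,0.005,0,0,0,0,0],[0.7,0.003,0,0,0,0,0],[0.7,0,0,0,0,0,0],[0.7,0,0,0,0,0,0]],
])

```text
clock: 3.95
tcp_pos: [0.484, 0.1282, 0.1691]
orientation: [1.369, 1.097, -1.368]
contact_force: [0.1, -0.3, -0.2]
finger_gap: 0.0597
```

```bash
python3 - <<'E'
from h import *
go(.168)
s=manip.capture("scene")[:,:,::-1]
cv2.imwrite("pics/c3.png",cv2.resize(s[150:250,200:300],None,fx=5,fy=5))
E
```

```text
target [0.48317115 0.12806867] world shift [-0.0008 -0.0001 -0.0011] tool shift now [ 0.0011 -0.0008  0.0003] after turn [ 0.0011 -0.0008  0.0003] turn [-0.01 -0.02 -0.04] q6 [0.172 0.251 2.02  0.    0.869 0.39 ] F [ 0.1 -0.3 -0.2] 3.95
tool axes
 [[ 0.001  0.976 -0.217]
 [ 0.    -0.217 -0.976]
 [-1.     0.001 -0.   ]]
```

View pics/c3.png

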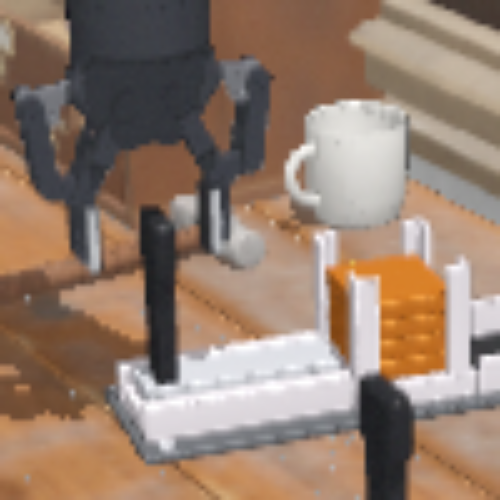

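The fingers straddle the plate: pads at crop x 92 and 208, plate 143 to 175. Now I close.

carry_out([
  [[0,0,0,0,0,0,0],[0,0,0,0,0,0,0],[0,0,0,0,0,0,0],[0,0,0,0,0,0,0],[0,0,0,0,0,0,0],[0,0,0,0,0,0,0],[0,0,0,0,0,0,0],[0,0,0,0,0,0,0]],
], force=30)

```text
clock: 5.0
tcp_pos: [0.484, 0.1282, 0.1691]
orientation: [1.369, 1.097, -1.368]
contact_force: [1.7, -2.1, 4.0]
finger_gap: 0.0137
```

```bash
python3 - <<'E'
from h import *
go(.168)
s=manip.capture("scene")[:,:,::-1]
cv2.imwrite("pics/c4.png",cv2.resize(s[150:250,200:300],None,fx=5,fy=5))
E
```

```text
target [0.48317115 0.12806867] world shift [-0.0009 -0.0001 -0.0011] tool shift now [ 0.0011 -0.0008  0.0003] after turn [ 0.0011 -0.0008  0.0003] turn [-0.01 -0.01 -0.05] q6 [ 0.172  0.251  2.02  -0.     0.869  0.39 ] F [ 1.7 -2.1  4. ] 5.0
tool axes
 [[ 0.001  0.976 -0.217]
 [ 0.    -0.217 -0.976]
 [-1.     0.001 -0.   ]]
```

View pics/c4.png

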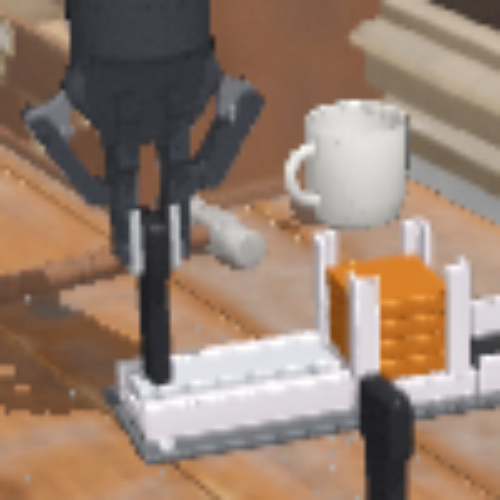

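Pinched: gap 13.7 mm, forces small. Now I push in along tool +y.

carry_out([
  [[0,0,0.003,0,0,0,0],[0,0,0.004,0,0,0,0],[0,0,0.004,0,0,0,0],[0,0,0.004,0,0,0,0],[0,0,0.004,0,0,0,0],[0,0,0.004,0,0,0,0],[0,0,0.004,0,0,0,0],[0,0,0.004,0,0,0,0],[0,0,0.004,0,0,0,0],[0,0,0.004,0,0,0,0],[0,0,0.004,0,0,0,0],[0,0,0.004,0,0,0,0],[0,0,0.004,0,0,0,0],[0,0,0.004,0,0,0,0],[0,0,0.004,0,0,0,0],[0,0,0.004,0,0,0,0],[0,0,0.004,0,0,0,0],[0,0,0.004,0,0,0,0],[0,0,0.004,0,0,0,0],[0,0,0.003,0,0,0,0]],
])

```text
clock: 7.55
tcp_pos: [0.5589, 0.1106, 0.1691]
orientation: [1.365, 1.099, -1.371]
contact_force: [-3.0, -4.6, 8.2]
finger_gap: 0.0134
```

carry_out([
  [[0,0,0.002,0,0,0,0],[0,0,0.002,0,0,0,0],[0,0,0.002,0,0,0,0],[0,0,0.001,0,0,0,0],[0,0,0.001,0,0,0,0],[0,0,0,0,0,0,0],[0,0,0,0,0,0,0]],
])

```text
clock: 8.43
tcp_pos: [0.5661, 0.1089, 0.1691]
orientation: [1.364, 1.1, -1.372]
contact_force: [-4.6, -3.3, 9.6]
finger_gap: 0.0134
```

carry_out([
  [[0,0,0.001,0,0,0,0],[0,0,0.001,0,0,0,0],[0,0,0.001,0,0,0,0],[0,0,0,0,0,0,0],[0,0,0,0,0,0,0]],
])

```text
clock: 9.05
tcp_pos: [0.5665, 0.1088, 0.169]
orientation: [1.361, 1.105, -1.377]
contact_force: [-11.6, -1.7, 14.7]
finger_gap: 0.0137
```

```bash
python3 - <<'E'
from h import *
t=manip.capture("top")[:,:,::-1];s=manip.capture("scene")[:,:,::-1]
a=cv2.resize(t[135:245,210:290],None,fx=4,fy=4);b=cv2.resize(s[150:260,220:340],None,fx=4,fy=4)
cv2.imwrite("pics/c5.png",np.hstack([a,b]))
E
```

```text
(no output)
```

View pics/c5.png

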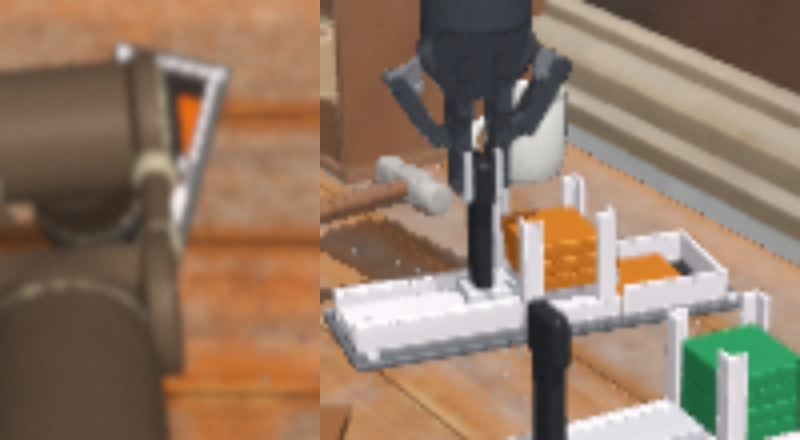

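The TCP has stalled at the stop and the force has risen. An orange blank lies in the pocket (scene crop (648,270)) and three stay in the stack. Now I pull back.

carry_out([
  [[0,0,-0.003,0,0,0,0],[0,0,-0.004,0,0,0,0],[0,0,-0.004,0,0,0,0],[0,0,-0.004,0,0,0,0],[0,0,-0.004,0,0,0,0],[0,0,-0.004,0,0,0,0],[0,0,-0.004,0,0,0,0],[0,0,-0.004,0,0,0,0],[0,0,-0.004,0,0,0,0],[0,0,-0.004,0,0,0,0],[0,0,-0.004,0,0,0,0],[0,0,-0.004,0,0,0,0],[0,0,-0.004,0,0,0,0],[0,0,-0.004,0,0,0,0],[0,0,-0.004,0,0,0,0],[0,0,-0.004,0,0,0,0],[0,0,-0.004,0,0,0,0],[0,0,-0.004,0,0,0,0],[0,0,-0.004,0,0,0,0],[0,0,-0.004,0,0,0,0]],
])

```text
clock: 11.65
tcp_pos: [0.4935, 0.126, 0.169]
orientation: [1.368, 1.098, -1.368]
contact_force: [-0.1, -3.0, 6.3]
finger_gap: 0.014
```

carry_out([
  [[0,0,-0.003,0,0,0,0],[0,0,-0.003,0,0,0,0],[0,0,-0.002,0,0,0,0],[0,0,-0.001,0,0,0,0],[0,0,-0.001,0,0,0,0],[0,0,0,0,0,0,0],[0,0,0,0,0,0,0]],
])

```text
clock: 12.52
tcp_pos: [0.484, 0.1283, 0.169]
orientation: [1.369, 1.098, -1.368]
contact_force: [2.0, -2.7, 4.6]
finger_gap: 0.0138
```

carry_out([
  [[0,0,-0.001,0,0,0,0],[0,0,-0.001,0,0,0,0],[0,0,-0.001,0,0,0,0],[0,0,0,0,0,0,0],[0,0,0,0,0,0,0]],
])

```text
clock: 13.15
tcp_pos: [0.4836, 0.1284, 0.1691]
orientation: [1.371, 1.093, -1.362]
contact_force: [9.1, -3.7, -1.9]
finger_gap: 0.0136
```

The slide is at the home stop: stalled with +9 N. I relax the overtravel, open and lift.

carry_out([
  [[0,0,0.002,0,0,0,0],[0,0,0,0,0,0,0],[0.7,0,0,0,0,0,0],[0.7,0,0,0,0,0,0],[0.7,0,0,0,0,0,0],[0.7,0,0,0,0,0,0],[0.7,0,0,0,0,0,0],[0.7,-0.01,0,0,0,0,0],[0.7,-0.02,0,0,0,0,0],[0.7,-0.03,0,0,0,0,0],[0.7,-0.03,0,0,0,0,0],[0.7,-0.03,0,0,0,0,0],[0.7,0,-0.02,-0.04,0,0,0],[0.7,0,-0.02,-0.05,0,0,0],[0.7,0,-0.02,-0.05,0,0,0],[0.7,0,-0.02,-0.05,0,0,0],[0.7,0,-0.02,-0.03,0,0,0],[0.7,0,0,0,0,0,0],[0.7,0,0,0,0,0,0]],
])

```text
clock: 15.52
tcp_pos: [0.4327, 0.3645, 0.2891]
orientation: [1.368, 1.098, -1.368]
contact_force: [-0.5, -0.2, 0.2]
finger_gap: 0.0597
```

```bash
python3 - <<'E'
from h import *
t=manip.capture("top")[:,:,::-1];s=manip.capture("scene")[:,:,::-1]
a=cv2.resize(t[135:245,205:345],None,fx=4,fy=4)[:,:300];b=cv2.resize(s[150:260,215:340],None,fx=4,fy=4)
cv2.imwrite("pics/c6.png",np.hstack([a,b]))
s0=cv2.imread("pics/scene0.png"); d=cv2.absdiff(s0,s).max(2)
print("grip-region diff vs start",d[190:225,226:237].mean(),(d[190:225,226:237]>40).sum())
E
```

```text
grip-region diff vs start 35.285714285714285 121
```

View pics/c6.png

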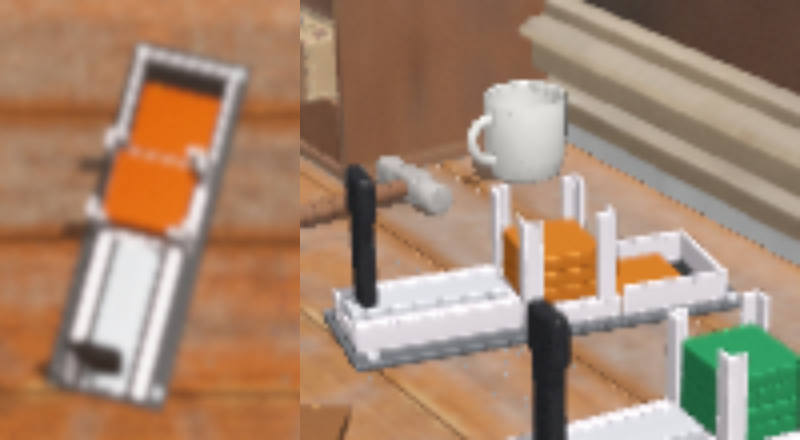

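The top crop shows the blank lying whole and flat in the pocket at (180,115), with the stack at (152,190). The scene crop shows three blanks lowered to the floor, with the grip back at home. I hand in.

```bash
python3 -c "
from h import *
print(manip.close_job())"
```

```text
the job is handed in; nothing more can be done
None
```

I fed one amber blank and handed the job in at about 15.6 s. I pinched the amber magazine's black grip from above, pushed the slide to its inner stop, pulled it back to the home stop and let go.

- **Travel:** it was about 84.5 mm between the two stops. At each end the tool stopped advancing and the sensed force rose, to no more than about 19 N.
- **Result:** the last pictures show one blank lying flat in the pocket and the other three down on the magazine floor. The gripper was clear and open, with force near zero.
- **Left alone:** the last crops show the green stack and hammer head looking undisturbed. I did not take a final look at the tumbler or the brown look-alike, but the arm never went near them.
- **One check disagreed:** comparing the grip area pixel by pixel with the first picture showed a difference (121 pixels changed). I take this to be the slide starting 1–2 mm short of its home stop and now sitting fully against it. The camera was not precise enough to confirm that.

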